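# Clamp the lid of a lot crate

## Task

Secure the lid of the plywood crate: push the swung-out steel strap round over the lid until it is fully home in its keeper, and only then push the raised cam lever right down. The lid lies loose and must stay in place on the crate, unlifted, and everything else on the table stays where it is.

Things in the scene. Friction and masses are not known exactly. Their poses are not given: they have to be found in the camera images.
- crate: Plywood crate fixed to the table, 240 mm (x) by 160 mm (y), 90 mm high without its lid; origin at the centre of its underside, z up. The strap's pivot bracket stands on its +y side and the keeper with the cam lever on its -y side. The keeper is a C-shaped steel block, open to the crate's +x; the strap's end enters it there.
- strap_pivot (a point): Point on the strap's upright turning axis, at the strap's underside, 105 mm above the table (crate frame x 0, y +100 mm). The pivot's cap reaches 117 mm above the table.
- strap (a joint): Angle of the strap about the upright pivot, rad. 0 = fully home: the strap lies straight across the lid along the crate's -y, its end in the keeper, against a stop. It grows as the strap swings out towards the crate's +x (at 1.57 it points along the crate's +x); it ends at 1.75. Stays where left; light friction, about 1.5 N to push 110 mm from the pivot.
- strap_rib (a point): Push point 110 mm from the pivot, mid-height on the outer face of the strap's upright rib, 119 mm above the table. Strap: bare steel flat 24 mm wide, 5 thick, reaching 206 mm from the pivot, 3 mm above the lid. The rib, top 132 mm above the table, runs 25 to 160 mm from the pivot on the edge that trails in closing; its outer face is 12 mm from the strap's centre line. Push square on it.
- lever_hinge (a point): Middle of the cam lever's level hinge pin, 147 mm above the table (crate frame x 0, y -100 mm); the pin lies along the crate's x. Ears on both sides of the lever reach 161 mm above the table and 13 mm from the pin along the crate's y.
- lever (a joint): Angle of the cam lever from upright, rad: 0 = straight up; it grows as the lever goes down outwards, towards the crate's -y; 1.5 = right down, about level, against its stop. It starts half raised. Stays where left; friction of about 0.25 N m (about 3 to 5 N at the paddle).
- lever_pad (a point): Middle of the upper face of the paddle at the lever's end, 85 mm from the hinge pin. The lever is bare steel, 105 mm long from the pin, 8 mm thick, 18 mm wide, the outer 40 mm widening to a paddle 34 mm wide. Nothing stands under the lever that it could touch.
- lid_mid (a point): Middle of the upper face of the loose wooden lid, 240 x 160 mm, 12 mm thick, its top 102 mm above the table. It carries a bow handle 80 mm long along y, 38 mm high above its top, 85 mm from the middle on the crate's -x side. It is not to be moved.
- tin: Bystander: closed steel tin, 60 mm across, 70 high. Not to be moved.
- candlestick: Bystander: brass candlestick, foot 70 mm across, 130 high. Not to be moved.
- mug: Bystander: white mug, 76 mm across, 80 high. Not to be moved.
- block: Bystander: dark wooden block 60 x 90 x 45 mm. Not to be moved.
- hammer: Bystander: hammer 240 mm long, lying flat. Not to be moved.
- weight: Bystander: brass knob weight, 48 mm across, 62 high. Not to be moved.

How it is judged:
By the outcome, as a careful person would: the job done as asked, in the order asked, and still so for the second after the job is handed in, with the robot touching nothing.
It also fails if it takes over 45 s, if anything falls off the work surface, if the arm or the gripper's body presses on something with over 40 N, if the wrist force passes 120 N, or if a joint passes its speed limit or range.

## Robot

A 6-joint arm with a two-finger parallel gripper is mounted at the origin on the work surface. World frame = base frame: x ahead of the robot, y to its left, z up, the work surface at z = 0. Lengths are in m, angles in rad, forces in N, time in s.
With the tool pointing down it reaches from about 0.35 to 0.975 m from the base axis. Payload 4.9 kg.
Tool frame: the origin (TCP) lies at the very end of the fingers, on their centre line; the grasp point (between the pads) lies 19 mm behind it; z points along the fingers, y is the direction in which the jaws open and shut (so a half turn about z gives the same grasp; the last joint's range is limited). The gripper opens to 85 mm and grips with 20 to 120 N. Pads are 22 mm wide; open, the fingers measure 114 mm over their backs; the gripper's body (76 mm by 85 mm) begins 54 mm behind the grasp point. The pads swing forward as they close: fully open they stand 13 mm farther back than shut.
Start: joints at [1.157, 0.053, 1.613, -0, 1.476, -0.119], TCP at [0.182, 0.598, 0.231] pointing down, gripper open.
Joint ranges: [-3.01, 3.01], [-1.01, 2.22], [0.06, 2.58], [-1.02, 4.17], [0.09, 2.62], [-3.14, 3.14]. Speed limits (rad/s): [2.57, 2.57, 3.14, 3.14, 3.14, 3.14].

## Interface

Orientations are given as a rotation vector (axis times angle).
In Python, from station import ctrl gives the robot as it stands.
- The arm moves only by the tool step_arm, never from a script. Its argument "moves" is a list of rows, each a list of 5 numbers: the opening, from 0 (shut) to 1 (fully open), then the shift along the world's x, y, z in m, then the turn about the world's z in degrees. A call has 1 to 20 rows; each row shifts and turns the pose as measured when the row begins; what a row does not reach is not made up. A row lasts 1/8 s, in which the tool goes at most 62.5 mm and 10.7 degrees, less where a joint would pass 70% of its speed; a pose out of reach is approached as far as the arm can. A call is refused whole if a number of a shift passes 0.0625 or a number of a turn 10.7, either way. A call with a gripper value outside its range is refused whole. The fingers move at their own pace and stop on an object; "newtons" is the grip in N (left out, the last holds). Time passes only in rows, so rows that do not move let the fingers close. It gives the time, the measured TCP pose, the force and the opening at its end, in the units of the state.
- ctrl.get_obs(): the state, without advancing time (a new reading comes with each control period).
- ctrl.get_image(name): name is "scene" or "top" or "wrist"; returns a dict with "color" (400x640x3 uint8, red, green, blue), "camera_matrix" (3x3 intrinsics, pixels), "R" (3x3) and "t" (3): a world point X has camera coordinates R X + t; the wrist camera has in their place "T_tool_cam" (4x4, takes a point from camera to tool coordinates, whose origin is the TCP and whose axes are the flange's). Camera axes: x right, y down, z forward; pixel columns grow to the right and rows downward; lengths in m; the calibration is good to about 2 mm. A picture is of the moment at which its call begins: read the wrist's pose just before it. There is no depth.
- ctrl.finish_job(): hands the job in, once; it reports no verdict.
Trained networks look in a picture, given as the dict that the camera call returned (one of the last four; its "shot" number tells which), for a name from the list of things; names that differ only in an ending like _2 or _b are one class to them, and where a whole thing is asked for, a point or a joint stands for the part that bears it (a point fixed in the world has none). Each returns a list of dicts, best first, with "p" (0 to 1); they miss things now and then, are a little off and sometimes report something else, mostly with a low value. They report only what shows in the picture. A call takes as long as a camera call.
- ctrl.spot_in(picture, query): "bbox" ([left, top, right, bottom] in pixels, round what is visible of it).
The state is a dict: "t": time; "q": joint angles; "dq": joint speeds; "effort": joint torques, N m; "tool_pos": TCP position; "tool_rot": TCP orientation; "contact_force": force on the tool from outside, world axes, zero at the start; "wrist_torque": the same for the moment, N m; "opening": finger opening in m.
Only numpy, scipy, OpenCV 4.12 (cv2) and the standard library are available. Lean on these libraries where they do the work, as an engineer would, in place of code of your own. Each camera call takes 0.05 s, during which the arm holds its last target.

## Working session

There is one attempt and no reset: what is moved stays moved. The work goes in short steps, Python scripts to look and compute and a tool call to move; the robot and the scene stay as the last step left them, time stands still between calls to the robot, and variables do not carry over. Pictures are saved under pics/ and viewed, and the job is handed in when it is done.

Besides the shell and the picture viewer there is one more tool, called as a command line: name --pt "numbers of a row" for each row, then --argument value for the rest. step_arm: Moves the arm, as the interface text tells. Its arguments: {"type":"object","properties":{"moves":{"type":"array","items":{"type":"array","items":{"type":"number"}}},"newtons":{"type":"number"}},"required":["moves"]}

```bash
ls; mkdir -p pics
cat > h.py <<'E'
from station import ctrl
import numpy as np, cv2
def shot(n,f):
    im=ctrl.get_image(n); cv2.imwrite('pics/'+f,cv2.cvtColor(im['color'],cv2.COLOR_RGB2BGR)); return im
def ray(im,u,v,z):
    K,R,t=map(np.array,(im['camera_matrix'],im['R'],im['t']))
    d=R.T@np.linalg.inv(K)@[u,v,1]; c=-R.T@t
    return c+d*(z-c[2])/d[2]
def proj(im,X):
    K,R,t=map(np.array,(im['camera_matrix'],im['R'],im['t']))
    p=K@(R@np.array(X,float)+t); return p[:2]/p[2]
E
python3 - <<'E'
from h import *
o=ctrl.get_obs(); print(o)
for n in('top','scene'):
    im=shot(n,n+'1.png'); print(n,im['camera_matrix'],im['R'],im['t'])
    for q in ('crate','strap','lever','lever_pad','lever_hinge','strap_pivot','strap_rib','lid_mid','tin','candlestick','mug','block','hammer','weight'):
        try: print(q,[(np.round(d['bbox']),round(d['p'],2)) for d in ctrl.spot_in(im,q)[:2]])
        except Exception as e: print(q,e)
E
```

```text
pics
{'t': 0.0, 'q': array([ 1.15696784e+00,  5.33459708e-02,  1.61426330e+00,  1.08081344e-05,
        1.47597707e+00, -1.18978232e-01]), 'dq': array([-0.00146308,  0.00062885,  0.00011006,  0.00077409,  0.00062531,
       -0.00146336]), 'effort': array([-6.35171250e-05, -3.93685949e+01, -3.70175779e+01, -3.72982925e-06,
        6.91266774e-03,  1.29216360e-05]), 'tool_pos': array([0.18136233, 0.59747744, 0.23008809]), 'tool_rot': array([-4.61396598e-01, -3.10698338e+00,  3.01624248e-03]), 'contact_force': array([0.77081836, 0.68791809, 0.85423074]), 'wrist_torque': array([-0.02254104, -0.05376871,  0.01164206]), 'opening': 0.08518491621005014}
top [[360.91680277   0.         317.78858544]
 [  0.         360.91680277 198.83109098]
 [  0.           0.           1.        ]] [[ 0.02228277 -0.99974907 -0.00229505]
 [-0.98906205 -0.02170966 -0.14589364]
 [ 0.14580721  0.00552086 -0.98929762]] [0.0018912  0.61853501 0.82005147]
crate [(array([297., 170., 445., 291.]), 0.88)]
strap [(array([300., 168., 384., 235.]), 0.76)]
lever [(array([391., 260., 448., 290.]), 0.79), (array([422., 239.
[... 1189 characters left out ...]
8., 288., 166.]), 0.89)]
lever_pad [(array([254., 110., 285., 160.]), 0.82)]
lever_hinge [(array([236., 112., 372., 268.]), 0.74)]
strap_pivot [(array([236., 120., 371., 274.]), 0.61)]
strap_rib [(array([239., 212., 345., 235.]), 0.55)]
lid_mid [(array([242., 159., 371., 244.]), 0.69)]
tin [(array([250., 256., 285., 298.]), 0.74), (array([234., 114., 371., 270.]), 0.68)]
candlestick [(array([194., 178., 224., 236.]), 0.97)]
mug [(array([251., 141., 294., 182.]), 0.85), (array([314., 238., 415., 316.]), 0.47)]
block [(array([216., 166., 250., 201.]), 0.67), (array([250., 143., 294., 180.]), 0.61)]
hammer [(array([315., 237., 417., 315.]), 0.95)]
weight [(array([218., 223., 245., 254.]), 0.7)]
```

Run:
```python
import cv2
for n,(a,b,c,d) in {'top':(130,340,230,490),'scene':(90,320,180,430)}.items():
    i=cv2.imread(f'pics/{n}1.png')[a:b,c:d]; cv2.imwrite(f'pics/{n}1z.png',cv2.resize(i,None,fx=min(800/(d-c),600/(b-a)),fy=min(800/(d-c),600/(b-a)),interpolation=2)); print(min(800/(d-c),600/(b-a)))
```

```text
2.857142857142857
2.608695652173913
```

View pics/top1.png

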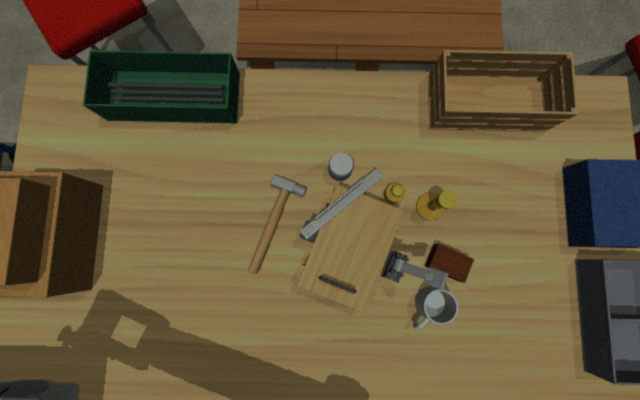

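View pics/top1z.png

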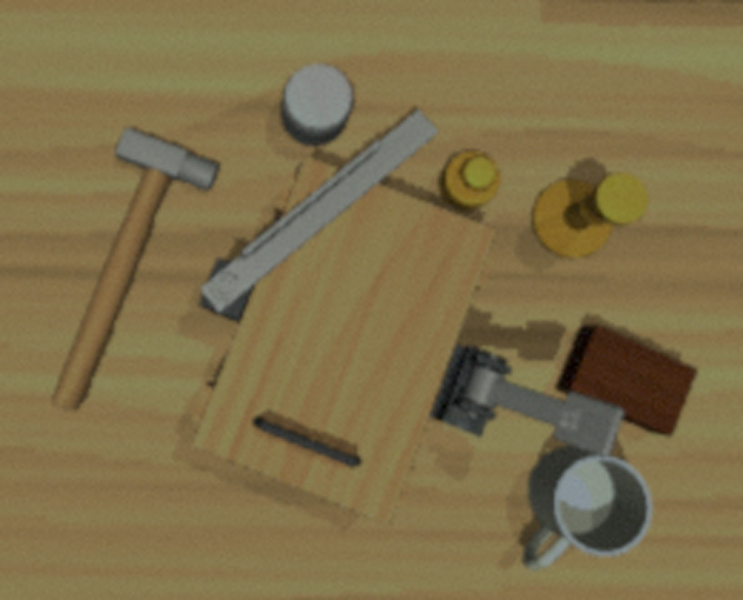

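View pics/scene1z.png

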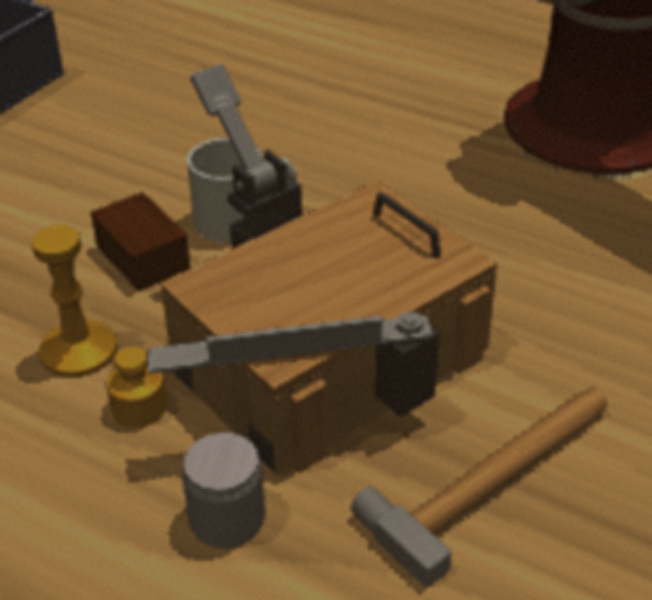

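The top view (zoomed, 2.857×, offset 230,130) shows the lid corners near (310,155), (492,230), (382,520) and (195,447), and the pivot cap near (222,287). The strap tip is near (425,125), next to the tin and the brass weight. The lever paddle is near (590,420) and overhangs the mug. Next I fit the crate pose.

```bash
cat > fit.py <<'E'
from h import *
from scipy.optimize import least_squares
def z2(p,s=2.857142857,o=(230,130)): return np.array(p)/s+o
E
python3 - <<'E'
from fit import *
T=ctrl.get_image('top');S=ctrl.get_image('scene')
zt=lambda x,y:np.array([x,y])/2.857+[230,130]
zs=lambda x,y:np.array([x,y])/2.6087+[180,90]
# crate-frame pts: 
ob=[(T,zt(492,230),(.12,-.08,.102)),(T,zt(382,520),(-.12,-.08,.102)),(T,zt(195,447),(-.12,.08,.102)),
(T,zt(258,422),(-.085,.04,.14)),(T,zt(355,462),(-.085,-.04,.14)),
(S,zs(275,387),(.12,.08,.102)),(S,zs(163,290),(.12,-.08,.102)),(S,zs(378,185),(-.12,-.08,.102)),(S,zs(496,265),(-.12,.08,.102)),(S,zs(410,322),(0,.1,.117))]
def W(p,c): 
    R=np.array([[np.cos(p[2]),-np.sin(p[2])],[np.sin(p[2]),np.cos(p[2])]]); c=np.array(c,float)
    return np.r_[R@c[:2]+p[:2],c[2]]
f=lambda p:np.concatenate([proj(i,W(p,c))-u for i,u,c in ob])
r=least_squares(f,[.6,-.1,-.4],loss='soft_l1'); p=r.x
print(p,np.degrees(p[2]));print(f(p).reshape(-1,2).round(1))
# strap tip angle, top & scene
def st(a,d,o,z): # along dir a; trailing side offset o
    u=np.array([np.sin(a),-np.cos(a)]); n=np.array([np.cos(a),np.sin(a)])
    q=np.array([0,.1])+d*u+o*n; return W(p,(*q,z))
g=lambda a:np.concatenate([proj(T,st(a[0],.206,.012,.11))-zt(416,108),proj(T,st(a[0],.206,-.012,.11))-zt(436,131),proj(S,st(a[0],.206,.012,.11))-zs(155,368),proj(S,st(a[0],.206,-.012,.11))-zs(150,354)])
rs=least_squares(g,[1.2]);print('strap',rs.x,rs.fun.round(1))
def lv(a,d,w,h=0): return W(p,(w,-.1-d*np.sin(a)-h*np.cos(a)*-1*-1 if 0 else -.1-d*np.sin(a)+h*np.cos(a)*-1*0, .147+d*np.cos(a)))
g=lambda a:np.concatenate([proj(T,lv(a[0],.105,.017))-zt(622,408),proj(T,lv(a[0],.105,-.017))-zt(607,455),proj(S,lv(a[0],.105,.017))-zs(193,76),proj(S,lv(a[0],.105,-.017))-zs(222,67)])
rl=least_squares(g,[.7]);print('lever',rl.x,rl.fun.round(1))
# neighbours
for n,(i,u,z) in dict(tin=(T,zt(318,97),.07),weight=(T,zt(479,172),.062),candle=(T,zt(622,198),.13),mug=(T,zt(603,505),.08),block=(T,zt(645,375),.045)).items():
    print(n,ray(i,*u,z).round(3))
a=rs.x[0]
print('pivot',st(a,0,0,.105),'rib',st(a,.11,.012,.119),'tip',st(a,.206,0,.11),'ribs end',st(a,.16,.012,.119),'hinge',W(p,(0,-.1,.147)),'pad',lv(rl.x[0],.085,0))
for k in (0,.3,.6,.9,1.2): print(k,'rib110',st(k,.11,.012,.119).round(4))
np.save('p.npy',np.r_[p,a,rl.x])
for im,n in((T,'top'),(S,'scene')):
    img=cv2.cvtColor(im['color'],cv2.COLOR_RGB2BGR);img=cv2.resize(img,None,fx=3,fy=3)
    P=lambda X:tuple(int(v*3+1) for v in proj(im,X))
    def pl(L,c): cv2.polylines(img,[np.array([P(x) for x in L])],True,c,1)
    pl([W(p,c) for c in((.12,.08,.102),(.12,-.08,.102),(-.12,-.08,.102),(-.12,.08,.102))],(0,0,255))
    pl([st(a,d,o,.11) for d,o in((0,.012),(.206,.012),(.206,-.012),(0,-.012))],(255,0,0))
    pl([st(a,d,.012,.132) for d in(.025,.16)],(0,255,0))
    pl([lv(rl.x[0],d,w) for d,w in((0,.017),(.105,.017),(.105,-.017),(0,-.017))],(255,255,0))
    c=(slice(390,960),slice(690,1440)) if n=='top' else (slice(280,860),slice(540,1290))
    cv2.imwrite('pics/ov_'+n+'.png',img[c])
E
```

```text
[ 0.50681536 -0.05974075 -0.35603181] -20.399120013455526
[[ 1.4 -1.6]
 [ 2.1  0.5]
 [-1.7 -2.2]
 [-0.6 -0.6]
 [ 1.7  0. ]
 [ 0.2  1. ]
 [-0.4 -2.3]
 [ 0.6 -1.6]
 [ 1.6 -0.7]
 [ 1.  -0.4]]
strap [1.06392139] [ 0.8 -1.2  0.8 -1.1 -1.8  1.1 -0.4 -1.8]
lever [0.80424402] [ 0.7 -1.1 -0.  -0.1 -0.9  0.4  0.4 -0.8]
tin [ 0.699 -0.038  0.07 ]
weight [ 0.641 -0.172  0.062]
candle [ 0.611 -0.265  0.13 ]
mug [ 0.379 -0.261  0.08 ]
block [ 0.478 -0.31   0.045]
pivot [0.54167112 0.03398799 0.105     ] rib [ 0.62231346 -0.04178017  0.119     ] tip [ 0.67561888 -0.12251759  0.11      ] ribs end [ 0.65482505 -0.07976696  0.119     ] hinge [ 0.47195959 -0.15346948  0.147     ] pad [ 0.45061878 -0.21085588  0.20596076]
0 rib110 [ 0.5146 -0.0733  0.119 ]
0.3 rib110 [ 0.5475 -0.0765  0.119 ]
0.6 rib110 [ 0.5799 -0.0699  0.119 ]
0.9 rib110 [ 0.6089 -0.0539  0.119 ]
1.2 rib110 [ 0.6318 -0.0301  0.119 ]
```

View overlays.

View pics/ov_top.png

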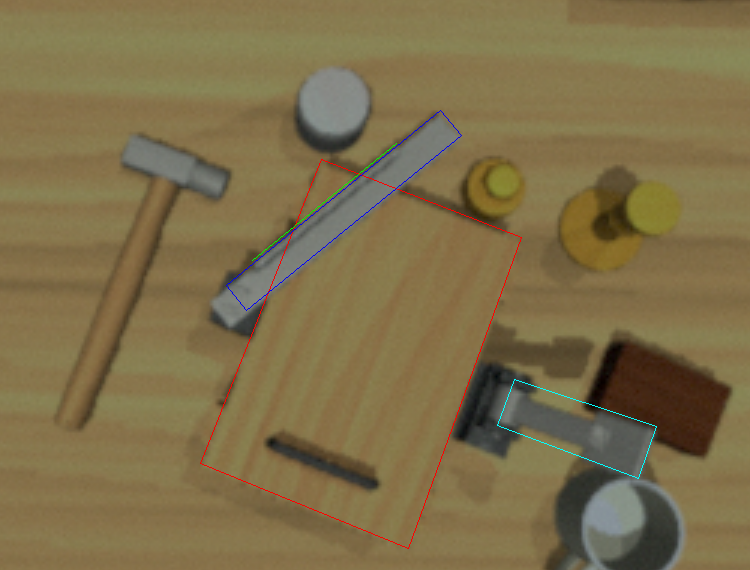

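View pics/ov_scene.png

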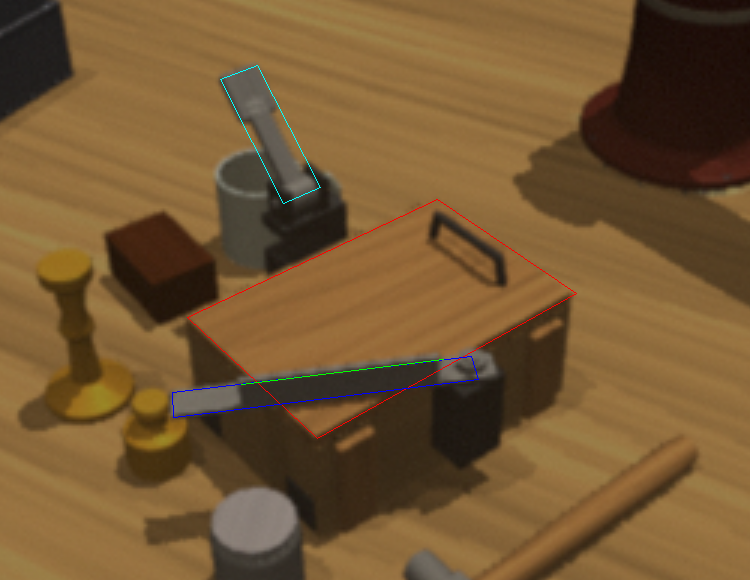

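step_arm --pt "0 0.034 -0.043 0 -2.3" --pt "0 0.034 -0.043 0 -2.3" --pt "0 0.034 -0.043 0 -2.3" --pt "0 0.034 -0.043 0 -2.3" --pt "0 0.034 -0.043 0 -2.3" --pt "0 0.034 -0.043 0 -2.3" --pt "0 0.034 -0.043 0 -2.3" --pt "0 0.034 -0.043 0 -2.3" --pt "0 0.034 -0.043 0 -2.3" --pt "0 0.034 -0.043 0 -2.3" --pt "0 0.034 -0.043 0 -2.3" --pt "0 0.034 -0.043 0 -2.3" --pt "0 0.034 -0.043 0 -2.3" --pt "0 0.034 -0.043 0 -2.3"

```text
t: 3.35
tool_pos: [0.6684, -0.0221, 0.2341]
tool_rot: [1.319, 2.843, 0.01]
contact_force: [0.5, -0.1, -0.1]
opening: 0.0002
```

step_arm --pt "0 -0.01 0.009 -0.04 0" --pt "0 0 0 -0.04 0" --pt "0 0 0 -0.03 0" --pt "0 0 0 0 0"

```text
t: 3.85
tool_pos: [0.6607, -0.0179, 0.1218]
tool_rot: [1.327, 2.836, 0.01]
contact_force: [1.3, 0.6, -0.4]
opening: -0.0
```

Run:
```python
from h import *
o=ctrl.get_obs(); print(o['tool_pos'],o['contact_force'])
im=shot('scene','s2.png'); i=cv2.imread('pics/s2.png')[60:320,180:480]; cv2.imwrite('pics/s2z.png',cv2.resize(i,None,fx=2.3,fy=2.3,interpolation=2))
im=shot('wrist','w2.png')
```

```text
[ 0.66070137 -0.01791266  0.12184663] [ 1.30978399  0.56368689 -0.42719861]
```

View pics/s2z.png

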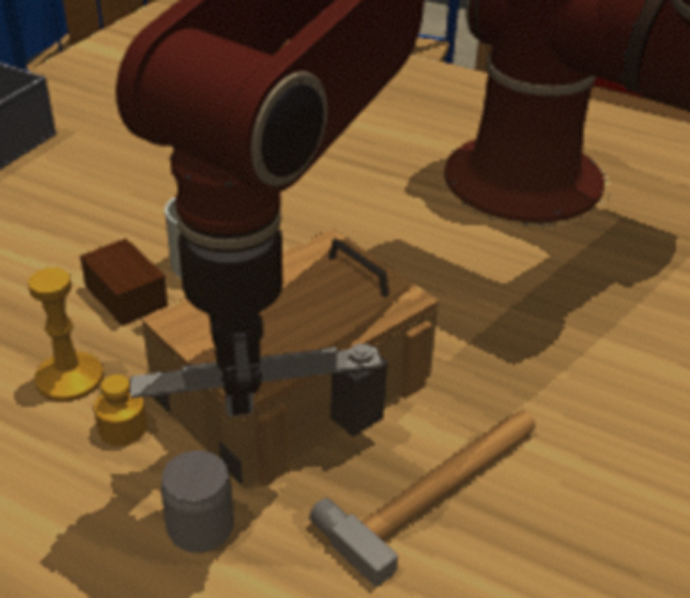

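View pics/w2.png

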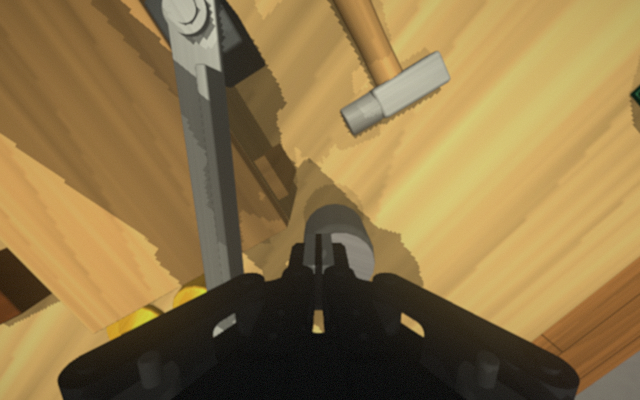

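```bash
cat > wp.py <<'E'
from fit import *
p=np.load('p.npy')
def tcp(a,d=.11,h=.013):
    u=np.array([np.sin(a),-np.cos(a)]); n=np.array([np.cos(a),np.sin(a)])
    q=np.array([0,.1])+d*u+(.012+h)*n
    c,s=np.cos(p[2]),np.sin(p[2]); return np.array([[c,-s],[s,c]])@q+p[:2]
if __name__=='__main__':
    for a in np.arange(1.1,-.06,-.1): print(round(a,2),tcp(a).round(4))
    o=ctrl.get_obs()['tool_pos'][:2]
    R=np.array([[np.cos(p[2]),-np.sin(p[2])],[np.sin(p[2]),np.cos(p[2])]])
    print('crate frame',R.T@(o-p[:2]))
E
python3 wp.py
```

```text
1.1 [ 0.6346 -0.03  ]
1.0 [ 0.6277 -0.039 ]
0.9 [ 0.62   -0.0472]
0.8 [ 0.6115 -0.0546]
0.7 [ 0.6023 -0.0611]
0.6 [ 0.5925 -0.0667]
0.5 [ 0.5822 -0.0713]
0.4 [ 0.5715 -0.0748]
0.3 [ 0.5605 -0.0772]
0.2 [ 0.5493 -0.0786]
0.1 [ 0.538  -0.0788]
-0.0 [ 0.5268 -0.0778]
crate frame [0.13202886 0.09347744]
```

step_arm --pt "0 -0.01 -0.005 -0.005 0" --pt "0 -0.01 -0.006 0 0" --pt "0 -0.007 -0.006 0 -3" --pt "0 -0.007 -0.008 0 -5.5" --pt "0 -0.007 -0.008 0 -5.5"

```text
t: 4.58
tool_pos: [0.6229, -0.053, 0.1286]
tool_rot: [1.662, 2.631, 0.015]
contact_force: [1.2, 0.6, -1.0]
opening: -0.0001
```

Run:
```python
from h import *
o=ctrl.get_obs(); print(o['tool_pos'],o['contact_force'])
im=shot('wrist','w3.png')
```

```text
[ 0.62286165 -0.05302211  0.12861139] [ 1.2143174   0.63891708 -0.98615747]
```

View pics/w3.png

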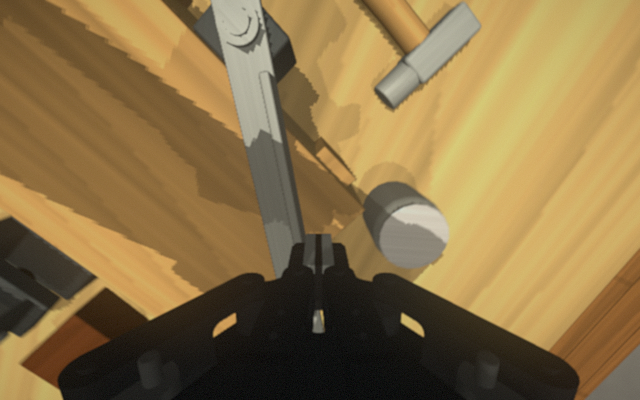

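step_arm --pt "0 0.005 0.005 0 0" --pt "0 0 0 -0.007 0" --pt "0 0 0 -0.006 0" --pt "0 0 0 0 0"

```text
t: 5.12
tool_pos: [0.6276, -0.0486, 0.1161]
tool_rot: [1.66, 2.631, 0.014]
contact_force: [-0.1, -0.0, 0.6]
opening: 0.0002
```

```bash
python3 - <<'E'
from h import *
o=ctrl.get_obs(); print(o['tool_pos'],o['contact_force'])
im=shot('wrist','w4.png')
E
python3 wp.py|tail -1
```

```text
[ 0.6276449  -0.04862948  0.11609751] [-0.13694596 -0.02920915  0.63574683]
crate frame [0.10953591 0.05255307]
```

View pics/w4.png

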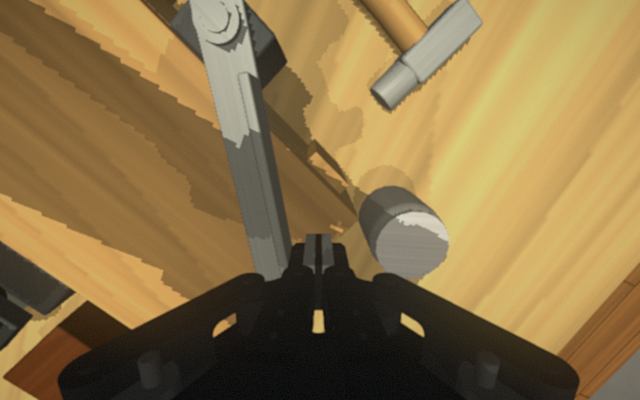

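step_arm --pt "0 -0.006 -0.003 0 0" --pt "0 -0.006 -0.003 0 0" --pt "0 -0.006 -0.003 0 0"

```text
t: 5.55
tool_pos: [0.6103, -0.0582, 0.1172]
tool_rot: [1.657, 2.628, 0.016]
contact_force: [2.6, -0.4, -1.4]
opening: -0.0001
```

step_arm --pt "0 -0.008 -0.005 -0.001 -3" --pt "0 -0.01 -0.005 -0.001 -5" --pt "0 -0.01 -0.003 -0.001 -5"

```text
t: 5.92
tool_pos: [0.5825, -0.0728, 0.1166]
tool_rot: [1.949, 2.411, 0.013]
contact_force: [2.1, -0.8, 0.5]
opening: 0.0002
```

```bash
python3 - <<'E'
from h import *
o=ctrl.get_obs(); print(o['tool_pos'],o['contact_force'])
im=shot('wrist','w5.png')
E
python3 wp.py|tail -1
```

```text
[ 0.58253706 -0.07282187  0.11659563] [ 2.14714031 -0.80364856  0.46307596]
crate frame [0.07440268 0.01366694]
```

View pics/w5.png

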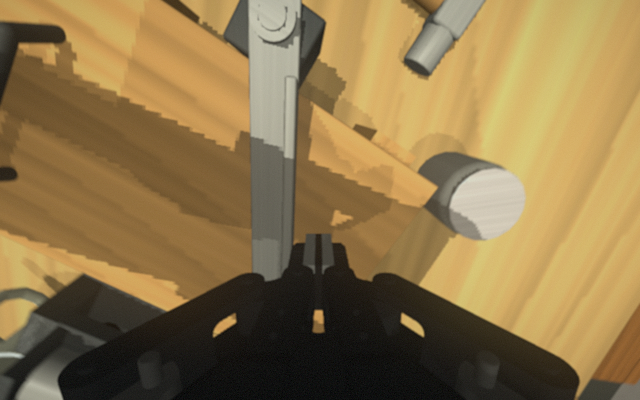

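step_arm --pt "0 -0.01 -0.0025 -0.001 -5" --pt "0 -0.011 -0.0015 -0.001 -5.5" --pt "0 -0.011 -0.0005 -0.001 -5.5" --pt "0 0 0 0 0"

```text
t: 6.48
tool_pos: [0.5493, -0.0792, 0.1156]
tool_rot: [2.27, 2.106, 0.005]
contact_force: [-0.4, -0.3, -0.0]
opening: 0.0002
```

```bash
python3 - <<'E'
from h import *
o=ctrl.get_obs(); print(o['tool_pos'],o['contact_force'])
im=shot('wrist','w6.png')
shot('scene','s6.png'); i=cv2.imread('pics/s6.png')[60:320,180:480]; cv2.imwrite('pics/s6z.png',cv2.resize(i,None,fx=2.3,fy=2.3,interpolation=2))
E
python3 wp.py|tail -1
```

```text
[ 0.54929564 -0.07921416  0.1155602 ] [-0.40943141 -0.25179752 -0.00675473]
crate frame [ 0.0470875  -0.00322108]
```

View pics/w6.png

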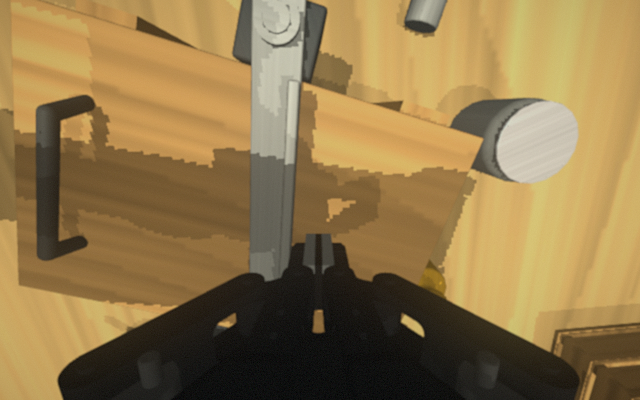

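View pics/s6z.png

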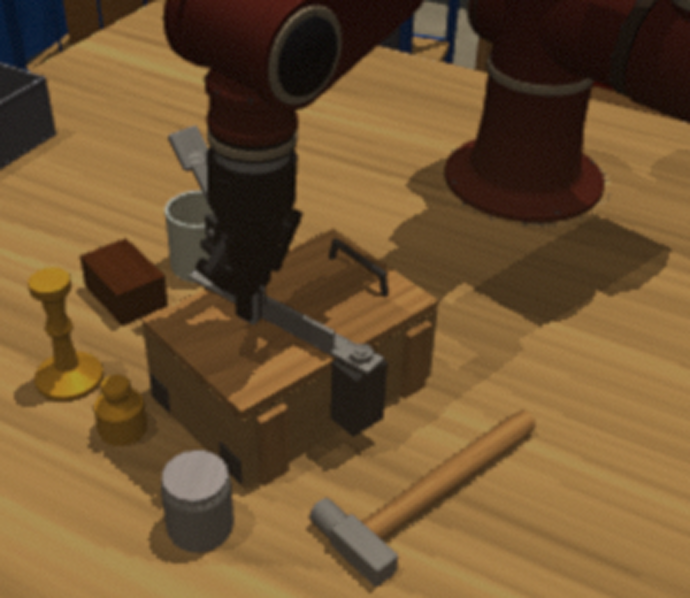

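step_arm --pt "0 -0.01 0 -0.0005 -5.5" --pt "0 -0.009 0.001 -0.0005 -5.5" --pt "0 -0.004 0.001 0 -3"

```text
t: 6.95
tool_pos: [0.5285, -0.0784, 0.1154]
tool_rot: [2.508, 1.809, -0.003]
contact_force: [0.8, -1.8, -1.8]
opening: -0.0001
```

```bash
python3 wp.py|tail -1
```

```text
crate frame [ 0.02680734 -0.00992211]
```

step_arm --pt "0 -0.003 0.001 0 -1.3" --pt "0 -0.003 0.001 0 0"

```text
t: 7.2
tool_pos: [0.5262, -0.0779, 0.116]
tool_rot: [2.519, 1.777, 0.006]
contact_force: [14.8, -5.0, -10.0]
opening: 0.0002
```

step_arm --pt "0 -0.003 0.001 0 0"

```text
t: 7.32
tool_pos: [0.5264, -0.0779, 0.1165]
tool_rot: [2.512, 1.774, 0.015]
contact_force: [12.8, -4.2, -7.1]
opening: -0.0
```

step_arm --pt "0 -0.003 0.001 0 0"

```text
t: 7.45
tool_pos: [0.5265, -0.0779, 0.1171]
tool_rot: [2.505, 1.771, 0.024]
contact_force: [12.0, -4.2, -6.2]
opening: -0.0003
```

step_arm --pt "0 0.01 -0.003 0 0" --pt "0 0.02 -0.007 0 0" --pt "0 0.01 0 0.05 0" --pt "0 0.01 0.02 0.06 0" --pt "0 0.0 0.04 0.06 0" --pt "0 0.0 0.05 0 0" --pt "0 0 0.05 0 0" --pt "0 0 0.05 0 0" --pt "0 0 0 0 0"

```text
t: 8.57
tool_pos: [0.5765, 0.1247, 0.2823]
tool_rot: [2.51, 1.786, 0.016]
contact_force: [-0.8, -0.8, -1.1]
opening: 0.0001
```

Run:
```python
from h import *
o=ctrl.get_obs(); print(o['tool_pos'],o['tool_rot'])
for n,(a,b,c,d) in {'top':(130,340,230,490),'scene':(90,320,180,430)}.items():
    shot(n,n+'7.png');i=cv2.imread(f'pics/{n}7.png')[a:b,c:d]; s=min(800/(d-c),600/(b-a)); cv2.imwrite(f'pics/{n}7z.png',cv2.resize(i,None,fx=s,fy=s,interpolation=2))
shot('wrist','w7.png')
```

```text
[0.57650831 0.12473012 0.28229704] [2.51034067 1.78615798 0.01587135]
```

View pics/top7z.png

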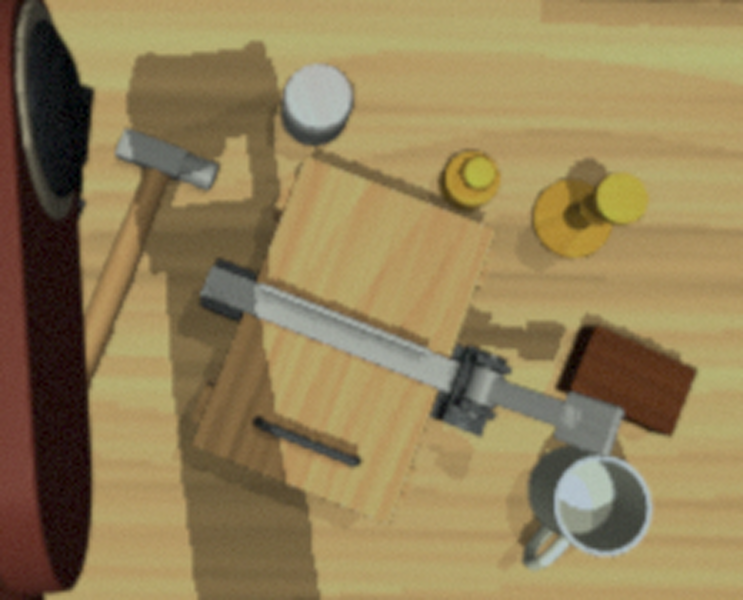

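View pics/scene7z.png

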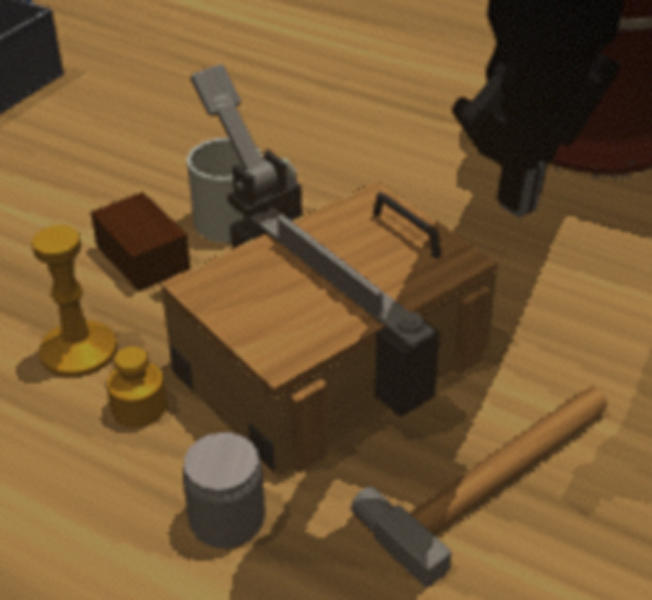

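View pics/w7.png

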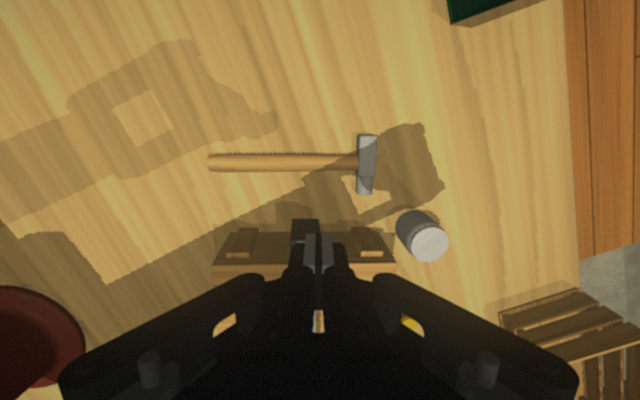

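Run:
```python
from fit import *
p=np.load('p.npy')
T=ctrl.get_image('top');S=ctrl.get_image('scene')
R=np.array([[np.cos(p[2]),-np.sin(p[2])],[np.sin(p[2]),np.cos(p[2])]])
def st(a,d,o,z):
    u=np.array([np.sin(a),-np.cos(a)]); n=np.array([np.cos(a),np.sin(a)])
    return np.r_[R@(np.array([0,.1])+d*u+o*n)+p[:2],z]
out=[]
for im,x0,y0,w,h in((T,285,200,125,85),(S,250,135,110,100)):
    s=6;i=cv2.resize(cv2.cvtColor(im['color'],cv2.COLOR_RGB2BGR),None,fx=s,fy=s,interpolation=2)
    raw=i.copy()
    for a,c in((0,(0,255,0)),(.06,(0,0,255))):
        for o in(.012,-.012):
            q=[tuple(int(v*s+s/2) for v in proj(im,st(a,d,o,.11))) for d in(.03,.2)]; cv2.line(i,*q,c,1)
    out.append(i[y0*s:(y0+h)*s,x0*s:(x0+w)*s])
cv2.imwrite('pics/a7.png',out[0]);cv2.imwrite('pics/b7.png',out[1])
```

```text
(no output)
```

View pics/a7.png

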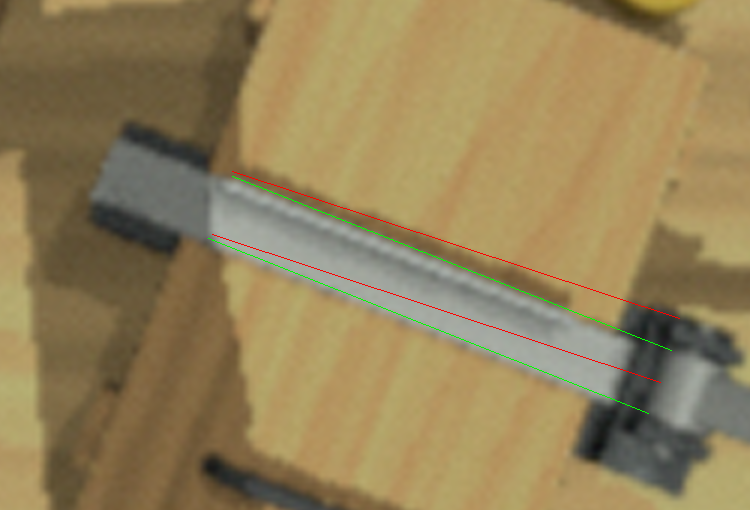

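View pics/b7.png

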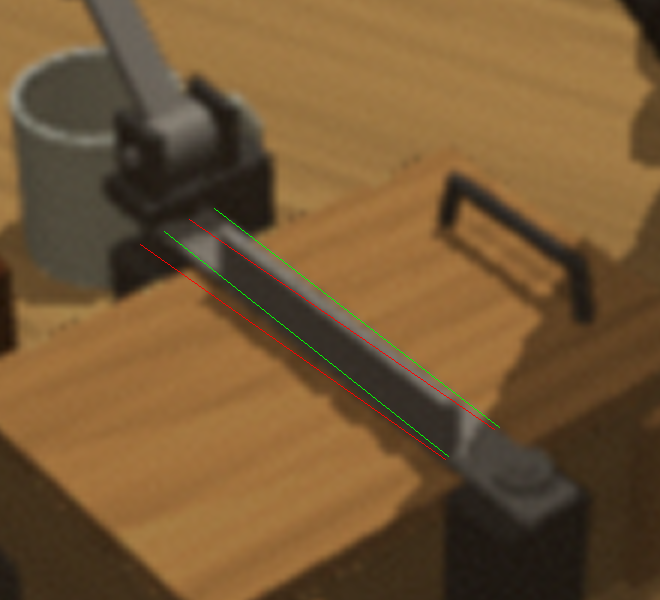

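The strap matches the a=0 overlay (green) in both views, lies in the keeper, and met a hard stop. The lid and the bystanders look unmoved. Next are the waypoints for the lever.

Run:
```python
from fit import *
p=np.load('p.npy')
R=np.array([[np.cos(p[2]),-np.sin(p[2])],[np.sin(p[2]),np.cos(p[2])]])
def w(th,cl=0,d=.085):
    y=-.1-d*np.sin(th)+(.004+cl)*np.cos(th)+.011; z=.147+d*np.cos(th)+(.004+cl)*np.sin(th)
    return np.r_[R@[0,y]+p[:2],z]
print('clear',w(.8,.02).round(4))
pr=None
for t in np.arange(.8,1.61,.1):
    q=w(t); print(round(t,2),q.round(4),None if pr is None else (q-pr).round(4)); pr=q
```

```text
clear [ 0.4604 -0.1846  0.2234]
0.8 [ 0.4555 -0.1977  0.2091] None
0.9 [ 0.4535 -0.2032  0.203 ] [-0.0021 -0.0055 -0.0061]
1.0 [ 0.4516 -0.2082  0.1963] [-0.0018 -0.0049 -0.0067]
1.1 [ 0.45   -0.2125  0.1891] [-0.0016 -0.0043 -0.0072]
1.2 [ 0.4487 -0.2161  0.1815] [-0.0013 -0.0036 -0.0076]
1.3 [ 0.4476 -0.2189  0.1736] [-0.0011 -0.0029 -0.0079]
1.4 [ 0.4468 -0.221   0.1654] [-0.0008 -0.0021 -0.0082]
1.5 [ 0.4463 -0.2224  0.157 ] [-0.0005 -0.0013 -0.0084]
1.6 [ 0.4461 -0.2229  0.1485] [-0.0002 -0.0005 -0.0085]
```

step_arm --pt "0 -0.015 -0.04 0 0" --pt "0 -0.015 -0.045 0 0" --pt "0 -0.015 -0.045 0 0" --pt "0 -0.015 -0.045 0 0" --pt "0 -0.015 -0.045 0 0" --pt "0 -0.015 -0.045 0 0" --pt "0 0 0 0 0"

```text
t: 9.7
tool_pos: [0.4812, -0.1599, 0.282]
tool_rot: [2.525, 1.762, 0.013]
contact_force: [0.4, 0.5, 0.6]
opening: 0.0
```

step_arm --pt "0 0 0 -0.03 0" --pt "0 -0.01 -0.01 -0.025 0" --pt "0 -0.01 -0.012 0 0" --pt "0 0 0 0 0"

```text
t: 10.2
tool_pos: [0.4606, -0.184, 0.2277]
tool_rot: [2.527, 1.755, 0.017]
contact_force: [-0.2, -0.7, 0.4]
opening: -0.0002
```

Run:
```python
from h import *
o=ctrl.get_obs(); print(o['tool_pos'],o['contact_force'])
for n,(a,b,c,d) in {'scene':(90,240,190,340)}.items():
    shot(n,n+'8.png');i=cv2.imread(f'pics/{n}8.png')[a:b,c:d]; cv2.imwrite(f'pics/{n}8z.png',cv2.resize(i,None,fx=4,fy=4,interpolation=2))
shot('wrist','w8.png')
```

```text
[ 0.46056518 -0.18397868  0.22766541] [-0.23680741 -0.69931982  0.38980413]
```

View pics/scene8z.png

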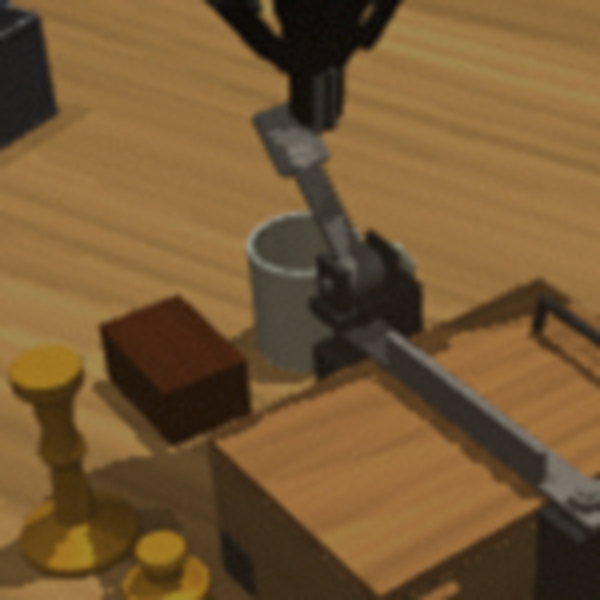

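View pics/w8.png

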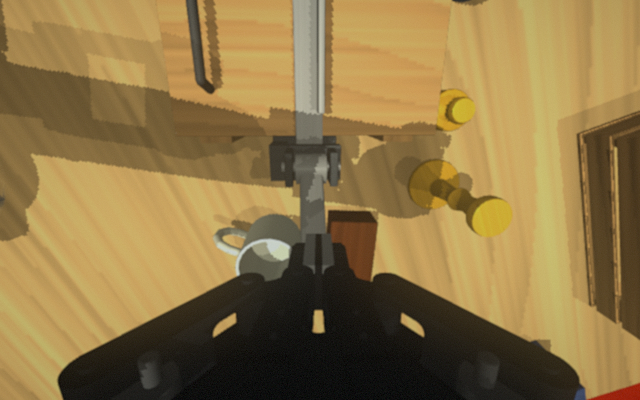

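step_arm --pt "0 -0.002 -0.005 -0.009 0" --pt "0 -0.002 -0.005 -0.009 0" --pt "0 -0.002 -0.0055 -0.0065 0" --pt "0 -0.002 -0.005 -0.007 0"

```text
t: 10.8
tool_pos: [0.4545, -0.2049, 0.1975]
tool_rot: [2.521, 1.757, 0.022]
contact_force: [-0.7, 1.5, 4.3]
opening: 0.0
```

step_arm --pt "0 -0.003 -0.005 -0.007 0" --pt "0 -0.002 -0.0045 -0.0075 0" --pt "0 -0.002 -0.004 -0.008 0"

```text
t: 11.18
tool_pos: [0.4484, -0.2188, 0.1742]
tool_rot: [2.52, 1.756, 0.028]
contact_force: [1.7, 2.1, 2.6]
opening: -0.0
```

step_arm --pt "0 -0.001 -0.003 -0.008 0" --pt "0 -0.001 -0.002 -0.008 0"

```text
t: 11.42
tool_pos: [0.4461, -0.2242, 0.157]
tool_rot: [2.521, 1.756, 0.028]
contact_force: [1.0, 1.7, 2.3]
opening: -0.0
```

Near the expected end of travel; pressing on in small steps until the stop shows in the force.

step_arm --pt "0 0 0 -0.003 0"

```text
t: 11.55
tool_pos: [0.4464, -0.2245, 0.156]
tool_rot: [2.521, 1.756, 0.028]
contact_force: [-7.1, 9.3, 23.2]
opening: -0.0002
```

step_arm --pt "0 0 0 -0.003 0"

```text
t: 11.68
tool_pos: [0.4465, -0.2246, 0.1561]
tool_rot: [2.521, 1.756, 0.027]
contact_force: [-8.7, 8.8, 21.6]
opening: 0.0
```

step_arm --pt "0 0 0 -0.003 0"

```text
t: 11.8
tool_pos: [0.4464, -0.2245, 0.1561]
tool_rot: [2.522, 1.757, 0.026]
contact_force: [-7.5, 8.3, 18.2]
opening: 0.0
```

At the stop: z is 0.156 where 0.157 was expected, and about 20 N is held without motion. I'll lift straight up, move clear and look.

step_arm --pt "0 0 0 0.01 0" --pt "0 0 0 0.04 0" --pt "0 0 0 0.06 0" --pt "0 0 0.03 0.03 0" --pt "0 0.0 0.06 0 0" --pt "0 0.01 0.06 0 0" --pt "0 0.01 0.06 0 0" --pt "0 0.01 0.06 0 0" --pt "0 0.01 0.06 0 0" --pt "0 0.0 0.05 0 0" --pt "0 0 0 0 0"

```text
t: 13.18
tool_pos: [0.481, 0.1623, 0.2925]
tool_rot: [2.526, 1.748, 0.004]
contact_force: [0.4, -1.0, -0.3]
opening: -0.0001
```

Run:
```python
from h import *
from scipy.optimize import least_squares
o=ctrl.get_obs(); print(o['tool_pos'],o['contact_force'])
for n,(a,b,c,d) in {'top':(130,340,230,490),'scene':(90,320,180,430)}.items():
    im=shot(n,n+'9.png');i=cv2.imread(f'pics/{n}9.png')[a:b,c:d]; s=min(800/(d-c),600/(b-a)); cv2.imwrite(f'pics/{n}9z.png',cv2.resize(i,None,fx=s,fy=s,interpolation=2))
    A=cv2.imread(f'pics/{n}1.png').astype(int);B=cv2.imread(f'pics/{n}9.png').astype(int)
    for q in('tin','candlestick','mug','block','hammer','weight'): print(q,[(np.round(x['bbox']),round(x['p'],2)) for x in ctrl.spot_in(im,q)[:2]])
```

```text
[0.48102003 0.16228908 0.29250621] [ 0.44836608 -0.96486513 -0.34058366]
tin [(array([300., 222., 391., 268.]), 0.24)]
candlestick [(array([415., 189., 452., 218.]), 0.6)]
mug [(array([414., 283., 457., 327.]), 0.56)]
block [(array([423., 241., 473., 280.]), 0.77)]
hammer [(array([301., 222., 391., 265.]), 0.28)]
weight [(array([384., 183., 405., 204.]), 0.56), (array([297., 192., 450., 304.]), 0.31)]
tin [(array([254., 255., 285., 300.]), 0.77)]
candlestick [(array([192., 174., 222., 234.]), 0.96)]
mug [(array([242., 158., 372., 244.]), 0.67), (array([251., 142., 295., 179.]), 0.56)]
block [(array([216., 165., 252., 202.]), 0.67), (array([310., 235., 416., 314.]), 0.3)]
hammer [(array([312., 233., 415., 314.]), 0.57), (array([222., 223., 246., 252.]), 0.34)]
weight [(array([220., 221., 244., 253.]), 0.97)]
```

View pics/top9z.png

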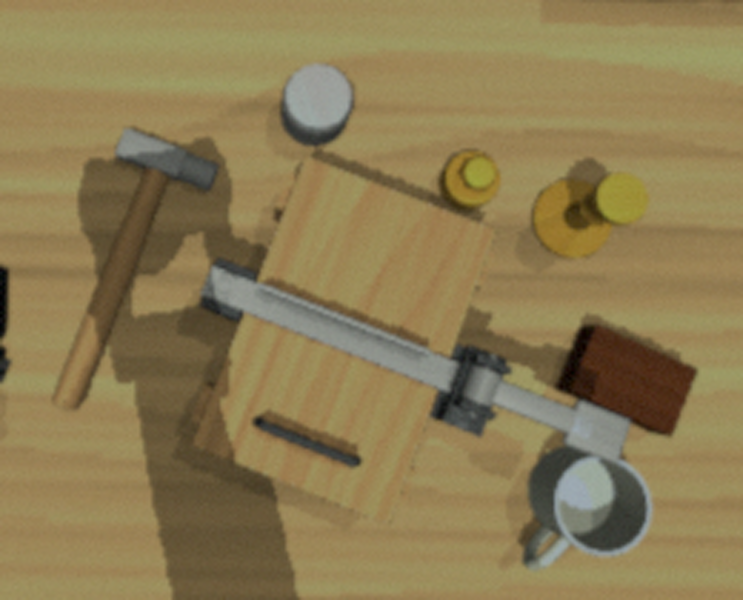

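View pics/scene9z.png

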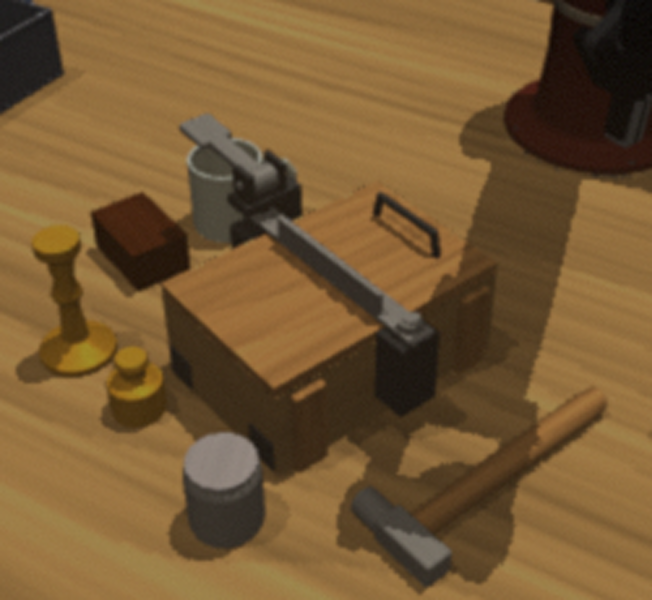

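Run:
```python
from fit import *
p=np.load('p.npy');T=ctrl.get_image('top');S=ctrl.get_image('scene')
R=np.array([[np.cos(p[2]),-np.sin(p[2])],[np.sin(p[2]),np.cos(p[2])]])
zt=lambda x,y:np.array([x,y])/2.857+[230,130]
zs=lambda x,y:np.array([x,y])/2.6087+[180,90]
def lv(a,w): return np.r_[R@[w,-.1-.105*np.sin(a)+.004*np.cos(a)]+p[:2],.147+.105*np.cos(a)+.004*np.sin(a)]
g=lambda a:np.concatenate([proj(T,lv(a[0],.017))-zt(629,417),proj(T,lv(a[0],-.017))-zt(612,460),proj(S,lv(a[0],.017))-zs(180,126),proj(S,lv(a[0],-.017))-zs(205,116)])
r=least_squares(g,[1.2]);print(r.x,r.fun.round(1))
for a in(1.3,1.4,1.5):print(a,g([a]).round(1))
```

```text
[1.5407841] [ 0.4 -0.6  0.9  0.4 -0.2  0.7  2.  -0.2]
1.3 [ 2.6 -0.7  3.   0.8 -0.1 -7.5  2.3 -8.3]
1.4 [ 2.  -0.5  2.5  0.8 -0.3 -4.3  2.  -5.1]
1.5 [ 0.9 -0.5  1.5  0.5 -0.3 -0.8  2.  -1.6]
```

The lever measures about 1.5 rad (fit 1.54), the strap is home, and the lid and bystanders are unchanged in the pictures. Handing in.

```bash
python3 -c "
from station import ctrl
print(ctrl.finish_job())"
```

```text
the job is handed in; nothing more can be done
None
```

The lid is secured: the strap is home in its keeper and, after that, the cam lever was pushed right down. I handed the job in at about 13 s, with the arm clear of everything.

- **Strap:** I pushed square on the rib with the shut fingers until it stopped hard. About 15 N held it without motion, against about 1.5 N of friction. Overlays in the top and scene views matched 0 rad.
- **Lever:** I pushed the paddle down along its arc to the stop. About 20 N held it at a tool height of 156 mm (157 mm expected). The image fit gave 1.54 rad against the nominal 1.5, which is within the measuring error.
- **Lid and bystanders:** They look unmoved in both views after the job.
- **Forces:** The highest reading at the end of a move was about 26 N.

**Checks that disagreed:** In the last top picture the detector gave wrong, low-confidence boxes for the tin and the hammer. In the last scene picture it put its best box for the mug on the lid. I judged those three by eye and by the other view, and they look unmoved. The crate pose fit left up to about 2 pixels of error, a few millimetres.

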